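# Push the bit case home in its bay

### The arm

A 6-joint arm with a two-finger parallel gripper is mounted at the origin on a cart in front of the work surface, level with it; the furniture and walls round the work are solid. World frame = base frame: x ahead of the robot, y to its left, z up, the work surface at z = 0. Lengths are in m, angles in degrees, forces in N, time in s.
With the tool pointing down it reaches from about 0.3 to 0.75 m from the base axis. Payload 8.5 kg.
Tool frame: the origin (TCP) lies between the finger pads; the fingertips stand env.finger_overhang ahead of it and the grasp point (between the pads) lies 2 mm behind it (env.finger_overhang is the distance from the TCP to the fingertips, in m); z points along the fingers, y is the line along which they close (so a half turn about z gives the same grasp; the last joint's range is limited). The gripper opens to 85 mm and grips with 20 to 120 N. Pads are 22 mm wide; open, the fingers measure 114 mm over their backs; the gripper's body (76 mm by 85 mm) begins 54 mm behind the grasp point. The pads swing forward as they close: fully open they stand 13 mm farther back than shut.
Start: joints at [63.237, 21.807, 74.336, -0, 83.858, -12.336], TCP at [0.137, 0.533, 0.248] pointing down, gripper open.
Joint ranges: [-178.18, 178.18], [-50.72, 133.34], [12.68, 142.11], [-81.47, 261.47], [9.98, 163.14], [-165.26, 165.26]. Speed limits (degrees/s): [136.94, 136.94, 180, 180, 180, 180].

### API

Orientations are given as a 3x3 rotation matrix whose columns are the frame's x, y, z axes.
In Python, from rig import env gives the robot as it stands. The module is installed in compiled form; this text tells all that it offers.
- The arm moves only by the tool jog_arm, never from a script. Its arguments are lists of equal length, an entry for each row: "hand": the finger opening in m, from 0 to 0.0854; "travel": the shift along the world's x, y, z in m, a list of three; "yaw": the turn about the world's z in rad. A call has exactly 5 rows; each row shifts and turns the commanded pose from where the row before left it; what a row does not reach is not made up. A row lasts 1/8 s, in which the tool goes at most 62.5 mm and 10.7 degrees, less where a joint would pass 70% of its speed; a pose out of reach is approached as far as the arm can. A call is refused whole if a number of a shift passes 0.0625 or a number of a turn 0.188, either way. A call with a gripper value outside its range is refused whole. The fingers move at their own pace and stop on an object; "grip_force" is the grip in N (left out, the last holds). Time passes only in rows, so rows that do not move let the fingers close, or fill a call up. It gives the time, the measured TCP pose, the force, the opening and the grip force at its end, in the units of the state.
- env.observe(): the state, without advancing time (a new reading comes with each control period).
- env.get_image(name): name is "scene" or "top" or "wrist"; returns the picture (480x640x3 uint8, red, green, blue); there is no depth.
- env.calibration(name): a dict with "fx", "fy", "cx", "cy" (pixels), "position" and "rotation" of the camera in the world; the wrist camera has in their place "hand_eye" (4x4, takes a point from camera to tool coordinates, whose origin is the TCP and whose axes are the flange's). Camera axes: x right, y down, z forward; pixel columns grow to the right and rows downward; lengths in m; the calibration is good to about 2 mm. A picture is of the moment at which its call begins: read the wrist's pose just before it. calibration takes no time and is no camera call.
- env.close_job(): hands the job in; it is judged then, once.
The state is a dict: "time_s": time; "q": joint angles; "qvel": joint speeds; "joint_efforts": joint torques, N m; "position": TCP position; "tool_rot": TCP orientation; "ft_force": force on the tool from outside, world axes, zero at the start; "wrist_torque": the same for the moment, N m; "grip_width": finger opening in m; "gripper_force": force on a finger pad.
Only numpy, scipy, OpenCV 4.12 (cv2) and the standard library are available. Lean on these libraries where they do the work, as an engineer would, in place of code of your own. Each camera call takes 0.05 s, during which the arm holds its last target. There are 200 camera calls.

### The job

Push the red bit case straight down the narrow lane between the two yellow rails until it is fully home against the end stop, then leave it there. The rails are freshly glued: neither the case nor the robot may touch either of them. Only push the case along the worktop, never pick it up or tip it, and leave the reel, the jar and the bottle beside the bay where they stand.

Things in the scene. Friction and masses are not known exactly. Their poses are not given: they have to be found in the camera images.
- bit_case: closed red flat case, loose, 0.26 kg (varies by a third), lying flat on the worktop; 150 mm wide (its y), 30 mm high (its z). Origin on its underside; its +x is the hinge side, which goes first into the lane, and its -x the side with the black clasp. Its solid body runs from x = -47 to +45 mm and y = -75 to +75 mm. Near-vertical sides. It starts in front of the mouth of the lane, a little to one side and askew, and slides when pushed (about 1 to 3 N)
- bay: grey aluminium end stop of the bay with two black rubber pads, fixed to the worktop, 12 mm high. Origin at worktop height where the case's origin lies when home and centred; +x points down the lane from the mouth to the stop, y across it. The pads' face, which the case meets, is at x = +45 mm; the bar behind them ends at x = +61 mm
- rail_left: yellow guide rail on the bay's +y side, fixed, 131 mm long along the lane (x), 14 mm wide (y), 12 mm high; origin on its underside at its middle. It runs from x = -85 mm (mouth) to +46 mm of the bay and its inner face is at y = +84 mm of the bay, so the lane is 168 mm wide: 9 mm free on either side of the case
- rail_right: the same rail on the bay's -y side, inner face at y = -84 mm of the bay
- solder_reel: reel of solder, black flanges, white wire, 48 mm across, 30 mm high, standing loose near the bay; origin at the centre of its underside
- swab_jar: clear jar with a yellow lid, 56 mm across, 70 mm high, loose near the bay; origin at the centre of its underside
- dropper_bottle: brown dropper bottle with a black top, 34 mm across, 102 mm high, loose near the bay; origin at the centre of its underside

How it is judged (in metres and radians):
At the end, for the whole second after the job is handed in: The case lies flat and still in the bay, its far side within 5 mm of the end stop's pads, square to the lane within 0.08 rad and clear of both rails (x of bit_case in the frame of bay between -0.005 and 0.004 m and y of bit_case in the frame of bay between -0.009 and 0.009 m and angle between the x axis of bit_case and the x axis of bay, either way round below 0.08 rad and height (world z) of bit_case below 0.004 m and angle between bit_case's own z axis and vertical below 0.05 rad and linear speed of bit_case below 0.01 m/s); the robot touches nothing.
It fails at once if something touched a yellow rail (over 0.3 N) (contact force between any of rail_left, rail_right and anything else above 0.3 N).
It fails at once if the case was lifted (over 6 mm) or tipped (over 0.12 rad) (height (world z) of bit_case above 0.006 m or angle between bit_case's own z axis and vertical above 0.12 rad).
It fails at once if the reel, the jar or the bottle was moved over 10 mm (distance of any of solder_reel, swab_jar, dropper_bottle from where it was at the start of the episode above 0.01 m).
It also fails if it takes over 64 s, if anything falls off the work surface, if the arm or the gripper's body presses on something with over 40 N, if the wrist force passes 120 N, or if a joint passes its speed limit or range.

## Working session

There is one attempt and no reset: what is moved stays moved. The work goes in short steps, Python scripts to look and compute and a tool call to move; the robot and the scene stay as the last step left them, time stands still between calls to the robot, and variables do not carry over. Pictures are saved under pics/ and viewed, at most 10 in all, crops included, and the job is handed in when it is done.

Besides the shell and the picture viewer there is one more tool, called after "Call:" in YAML: its name, and indented under it one key for each argument. jog_arm: Moves the arm, as the interface text tells. Its arguments: {"type":"object","properties":{"hand":{"type":"array"},"travel":{"type":"array"},"yaw":{"type":"array"},"grip_force":{"type":"number"}},"required":["hand","travel","yaw"]}

```bash
mkdir -p pics; python3 - <<'E'
from rig import env
import cv2,numpy as np
for n in ("top","scene"):
    im=env.get_image(n); cv2.imwrite(f"pics/{n}0.png",im[:,:,::-1]); c=env.calibration(n); print(n,{k:np.round(v,4).tolist() for k,v in c.items()})
s=env.observe(); print(s["time_s"],s["position"],s["tool_rot"],env.finger_overhang,s["grip_width"],s["ft_force"])
E
```

```text
top {'fx': 616.3815, 'fy': 616.3815, 'cx': 320.9635, 'cy': 236.6839, 'position': [0.3466, -0.391, 0.8745], 'rotation': [[-0.0225, -0.977, 0.2119], [-0.9997, 0.0231, 0.0008], [-0.0057, -0.2119, -0.9773]]}
scene {'fx': 581.3938, 'fy': 581.3938, 'cx': 316.4498, 'cy': 240.6493, 'position': [0.0193, 0.1002, 0.5205], 'rotation': [[-0.6629, -0.4073, 0.6282], [-0.7487, 0.3667, -0.5523], [-0.0054, -0.8364, -0.548]]}
0.1 [0.13690023 0.53244519 0.24778209] [[-9.68475419e-01  2.49108421e-01 -5.97421531e-04]
 [ 2.49108963e-01  9.68474793e-01 -1.14017528e-03]
 [ 2.94560429e-04 -1.25305479e-03 -9.99999172e-01]] 0.017 0.08538731437388847 [0.38223175 0.50984817 0.38763173]
```

View pics/top0.png

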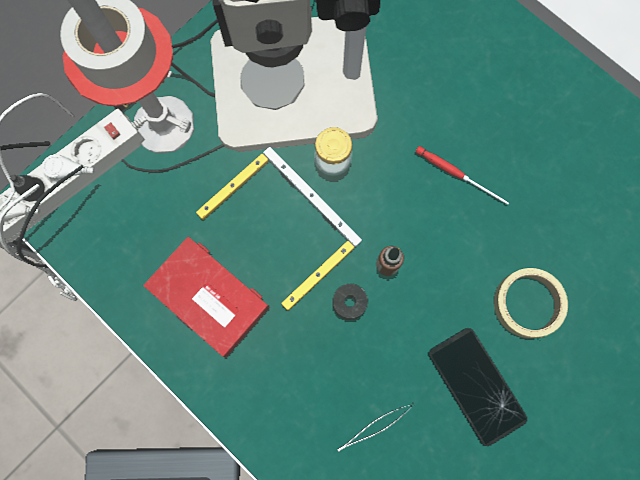

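View pics/scene0.png

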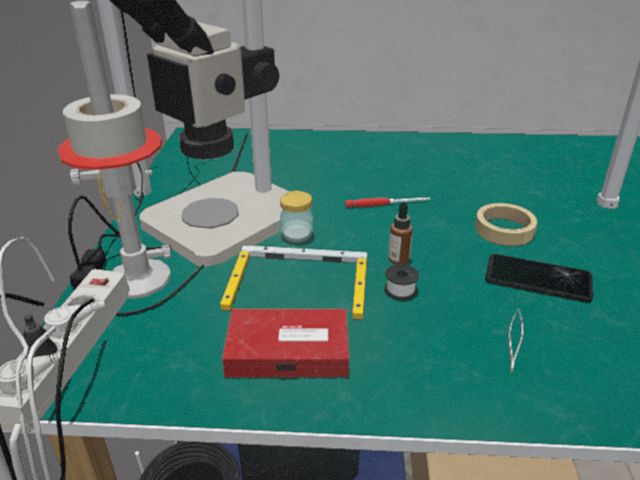

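The top view shows the red case with corners near (189,238), (268,307), (226,356) and (146,287). The rails run (268,152)-(200,217) and (355,243)-(286,307), and the stop bar runs (267,150)-(358,242). The jar is at (333,150), the bottle at (391,260) and the reel at (350,301). The scene view agrees, with the clasp on the robot's side.

```bash
cat > h.py <<'E'
from rig import env
import cv2,numpy as np
def ray(n,px,z,cal=None):
    c=cal or env.calibration(n); px=np.atleast_2d(px).astype(float); R=np.array(c["rotation"]);p=np.array(c["position"])
    d=np.c_[(px[:,0]-c["cx"])/c["fx"],(px[:,1]-c["cy"])/c["fy"],np.ones(len(px))]@R.T
    return (p+d*((z-p[2])/d[:,2])[:,None])[:,:2]
def blobs(im,lo,hi,amin):
    h=cv2.cvtColor(im,cv2.COLOR_RGB2HSV); m=cv2.inRange(h,lo,hi); m=cv2.morphologyEx(m,cv2.MORPH_CLOSE,np.ones((5,5)))
    cs,_=cv2.findContours(m,cv2.RETR_EXTERNAL,cv2.CHAIN_APPROX_NONE); return [c[:,0] for c in cs if cv2.contourArea(c)>amin]
def rect(P):
    (c,wh,a)=cv2.minAreaRect((P*1000).astype(np.float32)); return np.round(c,1),np.round(wh,1),round(a,2),np.round(cv2.boxPoints((c,wh,a)),1).tolist()
def redimg(im):
    h=cv2.cvtColor(im,cv2.COLOR_RGB2HSV).copy(); h[...,0]=(h[...,0].astype(int)+90)%180; return cv2.cvtColor(h,cv2.COLOR_HSV2RGB)
E
python3 - <<'E'
from h import *
for n in("top","scene"):
    im=cv2.imread(f"pics/{n}0.png")[:,:,::-1].copy()
    print(n)
    for b in blobs(im,(20,110,90),(35,255,255),150):
        r=rect(ray(n,b,.012)); print("Y",b.mean(0).round(),*r)
    for b in blobs(redimg(im),(80,120,60),(100,255,255),2000):
        r=rect(ray(n,b,.03)); print("R",b.mean(0).round(),*r)
        q=cv2.approxPolyDP(b[:,None],8,True)[:,0]; print(q.tolist(),ray(n,q,.03).round(4).tolist())
print("top objs",ray("top",[[350,301]],.03),ray("top",[[391,254]],.1),ray("top",[[333,138]],.07))
w=env.calibration("wrist");print({k:np.round(v,4).tolist() for k,v in w.items()})
E
```

```text
top
Y [317. 275.] [ 478.6 -384.4] [ 14.8 130.3] 42.29 [[429.29998779296875, -341.20001220703125], [516.9000244140625, -437.6000061035156], [527.9000244140625, -427.6000061035156], [440.20001220703125, -331.29998779296875]]
Y [232. 186.] [ 612.6 -262.9] [ 16.3 130.7] 42.26 [[562.7000122070312, -220.10000610351562], [650.5999755859375, -316.79998779296875], [662.5999755859375, -305.79998779296875], [574.7000122070312, -209.10000610351562]]
Y [333. 144.] [ 672.6 -412.4] [52.7 52. ] 44.88 [[635.5999755859375, -412.6000061035156], [672.2999877929688, -449.3999938964844], [709.5999755859375, -412.20001220703125], [672.9000244140625, -375.3999938964844]]
R [207. 296.] [ 451.9 -230.9] [152.1  95.2] 48.35 [[365.70001220703125, -256.1000061035156], [436.8999938964844, -319.3999938964844], [538.0, -205.6999969482422], [466.79998779296875, -142.39999389648438]]
[[187, 237], [144, 286], [224, 355], [268, 307]] [[0.5337, -0.2024], [0.4659, -0.1446], [0.3698, -0.2561], [0.433, -0.3157]]
R [126.  67.] [804.  -99.8] [130.6 161.9] 32.5 [[705.5, -66.5999984741211], [792.5, -203.1999969482422], [902.599
[... 934 characters left out ...]
88, -473.3999938964844], [712.0999755859375, -427.70001220703125]]
R [287. 343.] [ 440.2 -219.9] [148.7 117.9] 48.11 [[346.6000061035156, -235.89999389648438], [434.3999938964844, -314.6000061035156], [533.7000122070312, -203.89999389648438], [445.8999938964844, -125.19999694824219]]
[[232, 309], [225, 376], [348, 374], [345, 309]] [[0.5335, -0.2041], [0.4409, -0.1307], [0.3499, -0.2371], [0.4349, -0.314]]
top objs [[ 0.43863731 -0.42811062]] [[ 0.48982966 -0.47931619]] [[ 0.66033031 -0.41016615]]
{'fx': 361.5693, 'fy': 361.5693, 'cx': 322.4215, 'cy': 238.2228, 'hand_eye': [[0.0001, -0.953, -0.303, 0.0783], [1.0, 0.0003, -0.0006, 0.0], [0.0007, -0.303, 0.953, -0.1254], [0.0, 0.0, 0.0, 1.0]]}
```

Call:
jog_arm:
  hand: [0.05,0.05,0.05,0.05,0.05]
  travel:
    - [0.04,-0.045,0]
    - [0.04,-0.045,0]
    - [0.04,-0.045,0]
    - [0.04,-0.045,0]
    - [0.04,-0.045,0]
  yaw: [-0.13,-0.13,-0.13,-0.13,-0.13]

```text
time_s: 0.72
position: [0.3379, 0.306, 0.2482]
tool_rot: [[-0.617, 0.787, -0.0], [0.787, 0.617, -0.0], [0.0, -0.0, -1.0]]
ft_force: [0.9, 1.2, -0.1]
grip_width: 0.05
gripper_force: 0.0
```

Call:
jog_arm:
  hand: [0.05,0.05,0.05,0.05,0.05]
  travel:
    - [0.01,-0.055,0]
    - [0.01,-0.055,0]
    - [0,-0.055,0]
    - [0,-0.055,0]
    - [0,-0.055,0]
  yaw: [-0.15,-0.15,-0.15,-0.15,-0.15]

```text
time_s: 1.35
position: [0.3566, 0.031, 0.2483]
tool_rot: [[0.086, 0.996, 0.0], [0.996, -0.086, 0.0], [0.0, 0.0, -1.0]]
ft_force: [1.4, 1.0, -0.9]
grip_width: 0.0497
gripper_force: 0.0
```

Call:
jog_arm:
  hand: [0.05,0.05,0.05,0.05,0.05]
  travel:
    - [0,-0.055,0]
    - [0,-0.055,0]
    - [0,-0.055,0]
    - [0,-0.055,0]
    - [0,-0.055,0]
  yaw: [-0.15,-0.15,-0.15,-0.15,-0.15]

```text
time_s: 1.98
position: [0.3565, -0.2442, 0.2482]
tool_rot: [[0.742, 0.67, -0.0], [0.67, -0.742, 0.0], [0.0, -0.0, -1.0]]
ft_force: [0.5, -0.2, -0.8]
grip_width: 0.05
gripper_force: 0.0
```

Call:
jog_arm:
  hand: [0.05,0.05,0.05,0.05,0.05]
  travel:
    - [0.0135,-0.056,0]
    - [0,0,-0.05]
    - [0,0,-0.05]
    - [0,0,-0.05]
    - [0,0,-0.04]
  yaw: [0,0,0,0,0]

```text
time_s: 2.6
position: [0.3701, -0.2979, 0.0564]
tool_rot: [[0.739, 0.674, -0.001], [0.674, -0.739, 0.001], [0.0, -0.001, -1.0]]
ft_force: [0.4, -0.6, -0.7]
grip_width: 0.0499
gripper_force: 0.0
```

```bash
python3 - <<'E'
from h import *
im=env.get_image("top"); 
cv2.imwrite("pics/t1.png",cv2.resize(im[120:420,60:460,::-1],(800,600)))
im=env.get_image("wrist"); cv2.imwrite("pics/w1.png",im[:,:,::-1])
print(env.observe()["position"],env.finger_overhang)
E
```

```text
[ 0.36924723 -0.29677635  0.05527813] 0.017
```

View pics/t1.png

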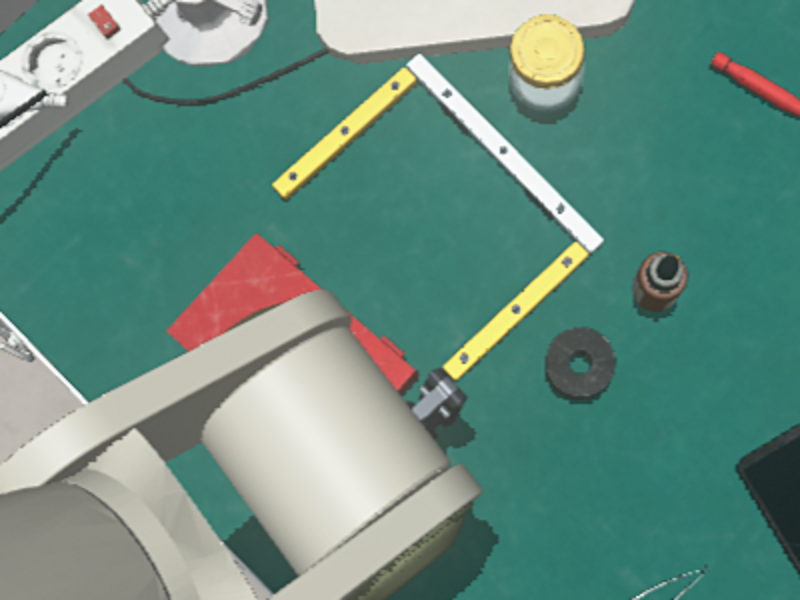

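View pics/w1.png

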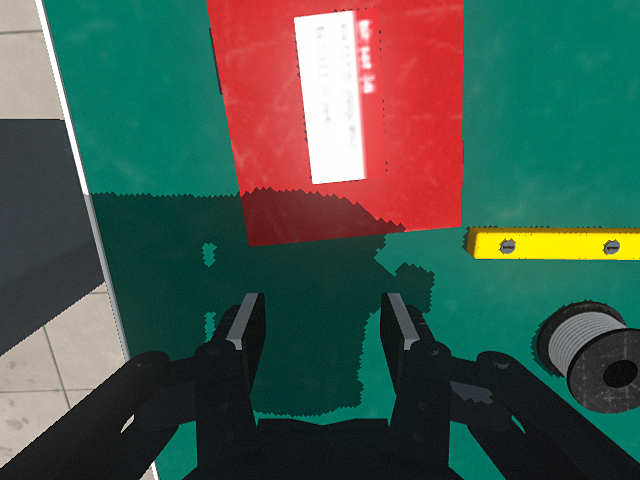

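The top crop shows the lane clear and the gripper beside the case's -y side, with the knuckle near (440,395) passing above the rail mouth. The wrist view has both fingers, at columns 250 and 395, facing the case's near edge, which runs (248,245)-(462,226). The right rail starts at column 467. Next I lower the gripper and push the case sideways.

Call:
jog_arm:
  hand: [0.05,0.05,0.05,0.05,0.05]
  travel:
    - [0,0,-0.02]
    - [0,0,-0.014]
    - [0.003,0.0027,0]
    - [0.003,0.0027,0]
    - [0.003,0.0027,0]
  yaw: [0,0,0,0,0]

```text
time_s: 3.32
position: [0.38, -0.2902, 0.025]
tool_rot: [[0.738, 0.674, 0.001], [0.674, -0.738, -0.001], [-0.0, 0.001, -1.0]]
ft_force: [0.2, -0.2, 0.6]
grip_width: 0.0501
gripper_force: 0.0
```

Call:
jog_arm:
  hand: [0.05,0.05,0.05,0.05,0.05]
  travel:
    - [0.0015,0.0013,0]
    - [0.0015,0.0013,0]
    - [0.0015,0.0013,0]
    - [0.0015,0.0013,0]
    - [0.0015,0.0013,0]
  yaw: [0,0,0,0,0]

```text
time_s: 3.95
position: [0.387, -0.2838, 0.0244]
tool_rot: [[0.739, 0.674, -0.0], [0.674, -0.739, -0.0], [-0.0, -0.0, -1.0]]
ft_force: [-3.2, -1.5, 2.7]
grip_width: 0.0501
gripper_force: 1.8
```

```bash
cat >> h.py <<'E'
def wcal():
    s=env.observe(); T=np.eye(4); T[:3,:3]=s["tool_rot"]; T[:3,3]=s["position"]; c=dict(env.calibration("wrist")); M=T@np.array(c["hand_eye"]); c["rotation"]=M[:3,:3]; c["position"]=M[:3,3]; return c
B=np.array([.5593,-.3375]); L=np.array([[.673,-.740],[.740,.673]])
def lane(P): return ((np.atleast_2d(P)-B)@L.T*1000).round(1).tolist()
E
python3 - <<'E'
from h import *
s=env.observe();print(lane(s["position"][:2]),s["position"][2],s["ft_force"])
c=wcal(); im=env.get_image("wrist"); cv2.imwrite("pics/w2.png",im[:,:,::-1])
for n in ("wrist","scene"):
    cc=c if n=="wrist" else None
    if n=="scene": im=env.get_image("scene"); cv2.imwrite("pics/s2.png",im[:,:,::-1])
    for b in blobs(redimg(im),(80,120,60),(100,255,255),2000):
        q=cv2.approxPolyDP(b[:,None],8,True)[:,0]; print(n,"R",q.tolist(),lane(ray(n,q,.03,cc)))
    for b in blobs(im,(20,110,90),(35,255,255),150):
        q=cv2.approxPolyDP(b[:,None],5,True)[:,0]; print(n,"Y",q.tolist(),lane(ray(n,q,.012,cc)))
E
```

```text
[[-155.7, -91.4]] 0.02437411825053728 [-3.18745204 -1.54695407  2.66694094]
wrist R [[173, 0], [229, 311], [474, 293], [489, 0]] [[-199.3, 19.7], [-190.9, -80.6], [-100.8, -73.0], [-108.6, 19.9]]
wrist Y [[479, 296], [477, 316], [486, 327], [639, 328], [631, 320], [639, 309], [635, 291]] [[-90.2, -83.3], [-89.8, -92.8], [-85.1, -98.2], [-18.6, -98.5], [-23.1, -94.6], [-21.1, -89.3], [-25.1, -80.8]]
scene R [[229, 308], [220, 373], [342, 375], [339, 309]] [[-114.5, 75.0], [-228.7, 58.4], [-217.5, -80.7], [-101.9, -68.5]]
scene Y [[248, 252], [240, 252], [222, 309], [233, 301]] [[41.8, 83.7], [40.5, 96.0], [-96.5, 90.6], [-78.2, 79.6]]
scene Y [[281, 198], [284, 209], [308, 207], [292, 192]] [[217.1, 60.0], [178.7, 48.5], [189.8, 7.8], [241.5, 43.5]]
```

View pics/w2.png

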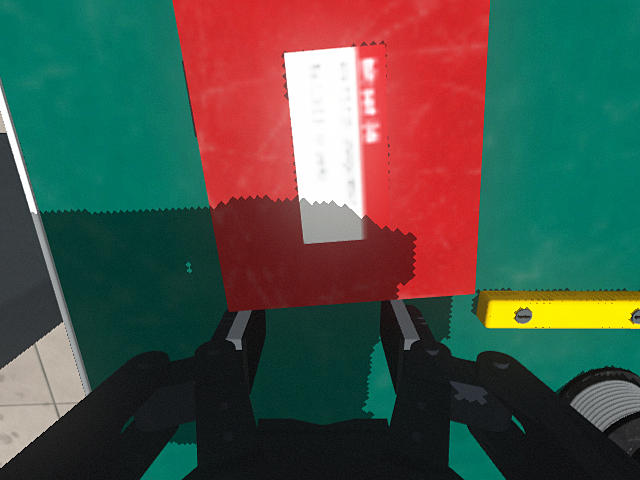

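The wrist view shows the left finger in contact at about (240,311). The case's near edge runs (229,311)-(474,293), still about 5° askew. The rail is clear at column 479 and beyond.

Call:
jog_arm:
  hand: [0.05,0.05,0.05,0.05,0.05]
  travel:
    - [0.001,0.0009,0]
    - [0.001,0.0009,0]
    - [0.001,0.0009,0]
    - [0.001,0.0009,0]
    - [0,0,0]
  yaw: [0,0,0,0,0]

```text
time_s: 4.68
position: [0.3912, -0.28, 0.0243]
tool_rot: [[0.739, 0.674, 0.0], [0.674, -0.739, 0.0], [0.0, 0.0, -1.0]]
ft_force: [-2.0, -0.9, 1.8]
grip_width: 0.0503
gripper_force: 1.0
```

```bash
cat > m.py <<'E'
from h import *
s=env.observe();print(lane(s["position"][:2]),s["position"][2].round(4),s["ft_force"].round(1),s["time_s"])
c=wcal(); im=env.get_image("wrist")
for b in blobs(redimg(im),(80,120,60),(100,255,255),2000):
    q=cv2.approxPolyDP(b[:,None],8,True)[:,0]; print("R",q.tolist(),lane(ray("wrist",q,.03,c)))
for b in blobs(im,(20,110,90),(35,255,255),150):
    q=cv2.approxPolyDP(b[:,None],5,True)[:,0]; print("Y",q.tolist(),lane(ray("wrist",q,.012,c)))
E
python3 m.py
```

```text
[[-155.7, -85.8]] 0.0243 [-2.  -0.9  1.8] 4.675
R [[180, 0], [228, 310], [473, 298], [496, 0]] [[-197.2, 25.3], [-191.2, -74.5], [-100.9, -69.4], [-106.5, 25.5]]
Y [[478, 303], [475, 326], [486, 339], [639, 339], [627, 331], [639, 320], [639, 303]] [[-90.1, -80.9], [-90.0, -92.0], [-84.3, -98.5], [-17.1, -98.4], [-23.4, -94.4], [-19.7, -88.9], [-21.9, -80.8]]
```

Call:
jog_arm:
  hand: [0.05,0.05,0.05,0.05,0.05]
  travel:
    - [-0.0148,-0.0135,0]
    - [0,0,0.05]
    - [0,0,0.05]
    - [0.0032,0.01225,0]
    - [0.0032,0.01225,0]
  yaw: [0,0,0,0.157,0.157]

```text
time_s: 5.35
position: [0.3831, -0.2688, 0.1248]
tool_rot: [[0.49, 0.872, 0.002], [0.872, -0.49, -0.001], [0.0, 0.002, -1.0]]
ft_force: [-0.5, 0.4, 0.1]
grip_width: 0.0498
gripper_force: 0.0
```

Call:
jog_arm:
  hand: [0.0854,0.0854,0.0854,0.0854,0.0854]
  travel:
    - [0.0032,0.01225,0]
    - [0.0032,0.01225,0]
    - [0.0032,0.01225,0]
    - [0.0032,0.01225,0]
    - [0.0032,0.01225,0]
  yaw: [0.157,0.157,0.157,0.157,0.157]

```text
time_s: 5.98
position: [0.399, -0.2073, 0.1242]
tool_rot: [[-0.269, 0.963, 0.001], [0.963, 0.269, 0.0], [0.0, 0.001, -1.0]]
ft_force: [-0.6, 0.3, 0.1]
grip_width: 0.0853
gripper_force: 0.0
```

Call:
jog_arm:
  hand: [0.0854,0.0854,0.0854,0.0854,0.0854]
  travel:
    - [0.0032,0.01225,0]
    - [0.0032,0.01225,0]
    - [0.0032,0.01225,0]
    - [0,0,0]
    - [0,0,0]
  yaw: [0.157,0.157,0.157,0,0]

```text
time_s: 6.6
position: [0.4083, -0.1714, 0.1243]
tool_rot: [[-0.671, 0.741, 0.0], [0.741, 0.671, 0.0], [-0.0, 0.0, -1.0]]
ft_force: [-0.4, -0.3, -0.1]
grip_width: 0.0856
gripper_force: 0.0
```

```bash
cat >> m.py <<'E'
cv2.imwrite(f"pics/w{int(s['time_s']*100)}.png",im[:,:,::-1]); print(s["tool_rot"][:2,:2].round(3).tolist(),s["grip_width"])
E
python3 m.py; ls pics
```

```text
[[-224.5, 0.1]] 0.1243 [-0.4 -0.3 -0.1] 6.6
R [[433, 283], [422, 267], [223, 280], [212, 298], [231, 406], [429, 396]] [[-201.4, 72.9], [-212.9, 64.7], [-203.8, -66.3], [-190.6, -74.8], [-101.0, -69.1], [-110.0, 78.3]]
Y [[437, 396], [422, 398], [418, 438], [440, 409]] [[-94.2, 91.1], [-92.2, 79.3], [-51.3, 79.2], [-81.3, 94.8]]
Y [[206, 396], [202, 405], [224, 433], [220, 396]] [[-94.4, -94.0], [-85.5, -98.2], [-56.8, -82.8], [-94.4, -82.8]]
[[-0.671, 0.741], [0.741, 0.671]] 0.08563099973729028
s2.png
scene0.png
t1.png
top0.png
w1.png
w2.png
w660.png
```

Call:
jog_arm:
  hand: [0.0854,0.0854,0.0854,0.0854,0.0854]
  travel:
    - [0,0,-0.05]
    - [0,0,-0.05]
    - [0,0,-0.004]
    - [0.002,-0.0022,0]
    - [0.002,-0.0022,0]
  yaw: [0,0,0,0,0]

```text
time_s: 7.28
position: [0.4132, -0.1764, 0.0219]
tool_rot: [[-0.673, 0.739, 0.003], [0.739, 0.673, -0.002], [-0.003, 0.001, -1.0]]
ft_force: [-0.1, 0.5, -0.1]
grip_width: 0.0855
gripper_force: 0.0
```

Call:
jog_arm:
  hand: [0.0854,0.0854,0.0854,0.0854,0.0854]
  travel:
    - [0.0013,-0.0015,0]
    - [0.0013,-0.0015,0]
    - [0.0013,-0.0015,0]
    - [0.0013,-0.0015,0]
    - [0.0,0.0,0]
  yaw: [0,0,0,0,0]

```text
time_s: 7.9
position: [0.4175, -0.1817, 0.0203]
tool_rot: [[-0.674, 0.739, -0.0], [0.739, 0.674, -0.0], [0.0, -0.0, -1.0]]
ft_force: [0.0, 0.1, -0.6]
grip_width: 0.0853
gripper_force: 0.0
```

```bash
python3 m.py; ls pics
```

```text
[[-210.8, -0.1]] 0.0203 [ 0.   0.1 -0.6] 7.9
R [[448, 397], [426, 330], [219, 341], [197, 398], [228, 440], [259, 418], [386, 418], [417, 440]] [[-187.2, 48.6], [-217.1, 37.4], [-212.3, -38.6], [-186.5, -49.4], [-165.6, -38.9], [-176.8, -25.7], [-177.0, 25.0], [-165.8, 38.3]]
[[-0.674, 0.739], [0.739, 0.674]] 0.0852549662622231
s2.png
scene0.png
t1.png
top0.png
w1.png
w2.png
w660.png
w790.png
```

Call:
jog_arm:
  hand: [0.0854,0.0854,0.0854,0.0854,0.0854]
  travel:
    - [0.001,-0.0011,0]
    - [0.001,-0.0011,0]
    - [0.001,-0.0011,0]
    - [0.001,-0.0011,0]
    - [0.0,0.0,0]
  yaw: [0,0,0,0,0]

```text
time_s: 8.57
position: [0.4216, -0.1862, 0.0203]
tool_rot: [[-0.673, 0.739, 0.0], [0.739, 0.673, -0.0], [-0.0, -0.0, -1.0]]
ft_force: [-0.3, 0.9, -0.4]
grip_width: 0.0857
gripper_force: 0.3
```

```bash
python3 m.py; python3 - <<'E'
from h import *
im=env.get_image("top"); cv2.imwrite("pics/t3.png",cv2.resize(im[120:420,60:460,::-1],(800,600)))
E
```

```text
[[-204.6, -0.1]] 0.0203 [-0.3  0.9 -0.4] 8.575
R [[448, 397], [427, 328], [219, 333], [197, 398], [226, 438], [259, 418], [386, 418], [417, 440]] [[-181.1, 48.6], [-211.8, 37.7], [-209.6, -38.3], [-180.4, -49.4], [-160.5, -39.7], [-170.7, -25.7], [-170.8, 25.0], [-159.7, 38.3]]
[[-0.673, 0.739], [0.739, 0.673]] 0.08566645579918056
```

View pics/t3.png

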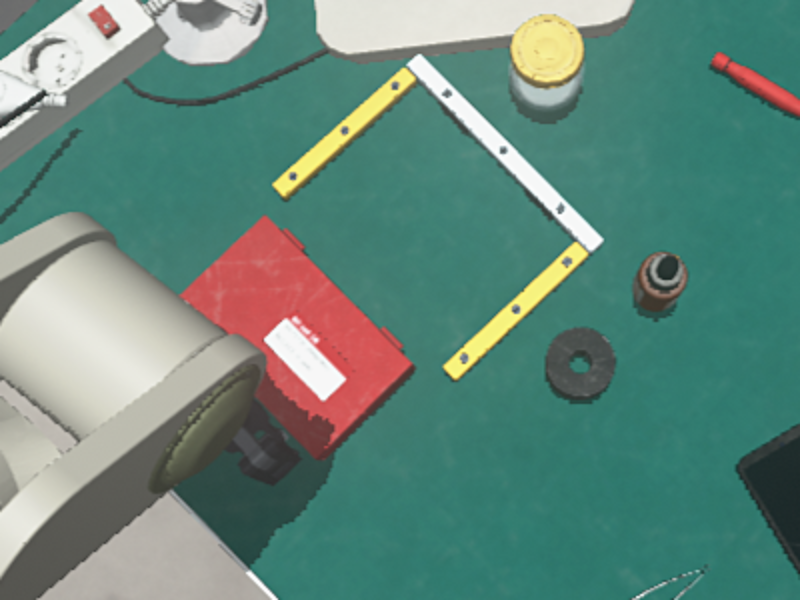

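The case now sits nearly square before the mouth, with its front corners at crop (268,218) and (412,365). The rail mouths are at (280,190) and (452,375), and the fork is behind the case.

Call:
jog_arm:
  hand: [0.0854,0.0854,0.0854,0.0854,0.0854]
  travel:
    - [0.0007,-0.0008,0]
    - [0.0007,-0.0008,0]
    - [0.0007,-0.0008,0]
    - [0.0007,-0.0008,0]
    - [0.0,0.0,0]
  yaw: [0,0,0,0,0]

```text
time_s: 9.3
position: [0.4244, -0.1893, 0.0203]
tool_rot: [[-0.673, 0.739, 0.0], [0.739, 0.673, -0.0], [-0.0, 0.0, -1.0]]
ft_force: [-0.0, 1.6, 0.5]
grip_width: 0.0853
gripper_force: 0.7
```

```bash
cat > t.py <<'E'
from h import *
s=env.observe();print(lane(s["position"][:2]),s["ft_force"].round(1),s["time_s"],s["gripper_force"])
im=env.get_image("top"); cv2.imwrite(f"pics/t{int(s['time_s']*100)}.png",im[:,:,::-1])
def edge(P,lo,hi,ax,side):  # extreme edge points along axis, binned
    o=1-ax; out=[]
    for v in np.arange(lo,hi,2):
        k=P[(abs(P[:,o]-v)<1.5)]
        if len(k): out.append((v,side*(side*k[:,ax]).max()))
    out=np.array(out); f=np.polyfit(out[:,0],out[:,1],1)
    r=abs(out[:,1]-np.polyval(f,out[:,0])); g=r<np.median(r)*2+.3; return np.polyfit(out[g,0],out[g,1],1)
for b in blobs(redimg(im),(80,120,60),(100,255,255),2000):
    if b[:,1].mean()<150: continue
    P=np.array(lane(ray("top",b,.03)))
    print("bbox",P.min(0),P.max(0)); f=edge(P,-20,20,0,1); print("front edge x at y=0",f[1].round(1),"yaw deg",np.degrees(np.arctan(-f[0])).round(2))
    xm=P[:,0].max(); 
    for s_ in(1,-1):
        g=edge(P,xm-45,xm-12,1,s_); print("side",s_,np.polyval(g,[xm-45,xm-12]).round(1))
for b in blobs(im,(20,110,90),(35,255,255),150):
    P=np.array(lane(ray("top",b,.012)))
    if P[:,0].max()<70: print("rail",P.min(0),P.max(0))
E
python3 t.py
```

```text
[[-200.5, -0.1]] [-0.   1.6  0.5] 9.3 0.7395880529657006
bbox [-187.6  -76.8] [-93.7  75.1]
front edge x at y=0 -98.1 yaw deg 0.42
side 1 [74.8 74.6]
side -1 [-75.1 -74.4]
rail [-84.8 -98.7] [ 45.5 -83.9]
rail [-84.6  81.5] [46.1 97.8]
```

Call:
jog_arm:
  hand: [0.0854,0.0854,0.0854,0.0854,0.0854]
  travel:
    - [0.0027,-0.003,0]
    - [0.0027,-0.003,0]
    - [0.0027,-0.003,0]
    - [0.0027,-0.003,0]
    - [0.0027,-0.003,0]
  yaw: [0,0,0,0,0]

```text
time_s: 9.98
position: [0.4379, -0.2044, 0.0203]
tool_rot: [[-0.673, 0.739, -0.0], [0.739, 0.673, -0.0], [-0.0, -0.0, -1.0]]
ft_force: [-1.2, 1.8, 0.5]
grip_width: 0.0854
gripper_force: 1.3
```

Call:
jog_arm:
  hand: [0.0854,0.0854,0.0854,0.0854,0.0854]
  travel:
    - [0.0027,-0.003,0]
    - [0.0027,-0.003,0]
    - [0.0027,-0.003,0]
    - [0.0027,-0.003,0]
    - [0,0,0]
  yaw: [0,0,0,0,0]

```text
time_s: 10.6
position: [0.4491, -0.2167, 0.0204]
tool_rot: [[-0.673, 0.739, 0.001], [0.739, 0.673, -0.001], [-0.001, 0.0, -1.0]]
ft_force: [-0.8, 0.1, -0.5]
grip_width: 0.0853
gripper_force: 0.0
```

```bash
python3 t.py
```

```text
[[-163.6, -0.3]] [-0.8  0.1 -0.5] 10.6 0.0
bbox [-143.3  -77. ] [-57.2  75.7]
front edge x at y=0 -61.3 yaw deg -0.47
side 1 [74.1 75.8]
side -1 [-73.5 -73.9]
rail [-84.8 -98.7] [ 45.5 -83.9]
rail [-84.6  81.5] [46.1 97.8]
```

Call:
jog_arm:
  hand: [0.0854,0.0854,0.0854,0.0854,0.0854]
  travel:
    - [0.003,-0.0033,0]
    - [0.003,-0.0033,0]
    - [0.003,-0.0033,0]
    - [0.003,-0.0033,0]
    - [0.003,-0.0033,0]
  yaw: [0,0,0,0,0]

```text
time_s: 11.28
position: [0.4637, -0.2328, 0.0203]
tool_rot: [[-0.674, 0.739, -0.0], [0.739, 0.674, 0.0], [0.0, -0.0, -1.0]]
ft_force: [-2.2, 3.6, 3.3]
grip_width: 0.0856
gripper_force: 2.3
```

Call:
jog_arm:
  hand: [0.0854,0.0854,0.0854,0.0854,0.0854]
  travel:
    - [0.003,-0.0033,0]
    - [0.003,-0.0033,0]
    - [0.003,-0.0033,0]
    - [0.003,-0.0033,0]
    - [0.003,-0.0033,0]
  yaw: [0,0,0,0,0]

```text
time_s: 11.9
position: [0.4787, -0.2494, 0.0203]
tool_rot: [[-0.674, 0.739, -0.0], [0.739, 0.674, 0.0], [0.0, 0.0, -1.0]]
ft_force: [-3.5, 4.2, 3.0]
grip_width: 0.0854
gripper_force: 2.4
```

```bash
python3 t.py
```

```text
[[-119.5, -0.3]] [-3.5  4.2  3. ] 11.9 2.422879161313176
bbox [-91.7 -76.9] [-13.8  75.9]
front edge x at y=0 -17.4 yaw deg -0.94
side 1 [75.7 75.2]
side -1 [-73.9 -73.4]
rail [-84.8 -98.7] [ 45.5 -83.9]
rail [-67.4  82.4] [46.1 97.8]
```

Call:
jog_arm:
  hand: [0.0854,0.0854,0.0854,0.0854,0.0854]
  travel:
    - [0.003,-0.0033,0]
    - [0.003,-0.0033,0]
    - [0.003,-0.0033,0]
    - [0.003,-0.0033,0]
    - [0.003,-0.0033,0]
  yaw: [0,0,0,0,0]

```text
time_s: 12.58
position: [0.4938, -0.2659, 0.0203]
tool_rot: [[-0.674, 0.739, 0.0], [0.739, 0.674, -0.0], [-0.0, -0.0, -1.0]]
ft_force: [-1.7, 1.3, -0.1]
grip_width: 0.0851
gripper_force: 1.1
```

Call:
jog_arm:
  hand: [0.0854,0.0854,0.0854,0.0854,0.0854]
  travel:
    - [0.003,-0.0033,0]
    - [0.003,-0.0033,0]
    - [0.003,-0.0033,0]
    - [0.003,-0.0033,0]
    - [0,0,0]
  yaw: [0,0,0,0,0]

```text
time_s: 13.2
position: [0.506, -0.2794, 0.0204]
tool_rot: [[-0.673, 0.739, 0.001], [0.739, 0.673, -0.001], [-0.001, 0.0, -1.0]]
ft_force: [-0.1, 0.5, -0.7]
grip_width: 0.0855
gripper_force: 0.0
```

```bash
python3 t.py; ls pics|tail -12
```

```text
[[-78.9, -0.3]] [-0.1  0.5 -0.7] 13.2 0.0
bbox [-52.9 -77. ] [26.  75.8]
front edge x at y=0 23.3 yaw deg 0.68
side 1 [-29.6 110.8]
side -1 [-74.1 -73. ]
rail [-84.8 -98.7] [ 45.5 -83.9]
rail [-9.7 83.7] [46.1 97.8]
t1.png
t1060.png
t1190.png
t1320.png
t3.png
t930.png
top0.png
w1.png
w2.png
w660.png
w790.png
w857.png
```

Remaining is about 21 mm; go on at a slower pace and watch for the stop's reaction force.

Call:
jog_arm:
  hand: [0.0854,0.0854,0.0854,0.0854,0.0854]
  travel:
    - [0.002,-0.0022,0]
    - [0.002,-0.0022,0]
    - [0.002,-0.0022,0]
    - [0.002,-0.0022,0]
    - [0.002,-0.0022,0]
  yaw: [0,0,0,0,0]

```text
time_s: 13.88
position: [0.5156, -0.2899, 0.0204]
tool_rot: [[-0.674, 0.739, -0.0], [0.739, 0.674, 0.0], [0.0, -0.0, -1.0]]
ft_force: [-4.2, 3.4, 3.7]
grip_width: 0.0855
gripper_force: 2.5
```

Call:
jog_arm:
  hand: [0.0854,0.0854,0.0854,0.0854,0.0854]
  travel:
    - [0.0007,-0.0008,0]
    - [0.0007,-0.0008,0]
    - [0.0007,-0.0008,0]
    - [0.0007,-0.0008,0]
    - [0,0,0]
  yaw: [0,0,0,0,0]

```text
time_s: 14.5
position: [0.5185, -0.2932, 0.0203]
tool_rot: [[-0.674, 0.739, 0.0], [0.739, 0.674, -0.0], [-0.0, 0.0, -1.0]]
ft_force: [-1.5, 3.1, 1.7]
grip_width: 0.0851
gripper_force: 1.7
```

```bash
python3 t.py
```

```text
[[-60.3, -0.4]] [-1.5  3.1  1.7] 14.5 1.6769015695899725
bbox [-32.4 -74.5] [44.3 75.8]
front edge x at y=0 42.3 yaw deg 1.75
side 1 [-51.3  98.1]
side -1 [-73.3 -72.8]
rail [-84.8 -98.7] [ 45.5 -83.9]
rail [17.5 83.7] [46.1 97.8]
```

Call:
jog_arm:
  hand: [0.0854,0.0854,0.0854,0.0854,0.0854]
  travel:
    - [0.0003,-0.00035,0]
    - [0.0003,-0.00035,0]
    - [0.0003,-0.00035,0]
    - [0.0003,-0.00035,0]
    - [0,0,0]
  yaw: [0,0,0,0,0]

```text
time_s: 15.18
position: [0.5196, -0.2946, 0.0203]
tool_rot: [[-0.674, 0.739, 0.0], [0.739, 0.674, -0.0], [-0.0, 0.0, -1.0]]
ft_force: [-2.4, 2.6, 2.5]
grip_width: 0.0854
gripper_force: 1.8
```

Call:
jog_arm:
  hand: [0.0854,0.0854,0.0854,0.0854,0.0854]
  travel:
    - [0.0003,-0.00035,0]
    - [0.0003,-0.00035,0]
    - [0,0,0]
    - [0,0,0]
    - [0,0,0]
  yaw: [0,0,0,0,0]

```text
time_s: 15.8
position: [0.5199, -0.2949, 0.0203]
tool_rot: [[-0.674, 0.739, -0.001], [0.739, 0.674, 0.001], [0.001, -0.0, -1.0]]
ft_force: [-3.5, 4.5, 3.9]
grip_width: 0.0854
gripper_force: 2.7
```

Call:
jog_arm:
  hand: [0.0854,0.0854,0.0854,0.0854,0.0854]
  travel:
    - [0.0003,-0.00035,0]
    - [0.0003,-0.00035,0]
    - [0.0003,-0.00035,0]
    - [0,0,0]
    - [0,0,0]
  yaw: [0,0,0,0,0]

```text
time_s: 16.42
position: [0.52, -0.295, 0.0203]
tool_rot: [[-0.674, 0.739, -0.003], [0.739, 0.674, 0.003], [0.004, -0.0, -1.0]]
ft_force: [-7.7, 9.1, 8.3]
grip_width: 0.0855
gripper_force: 5.6
```

```bash
python3 t.py; python3 - <<'E'
import cv2,glob,os
f=max(glob.glob("pics/t1*.png"),key=os.path.getmtime); cv2.imwrite("pics/c4.png",cv2.resize(cv2.imread(f)[130:330,170:420],(750,600)))
E
```

```text
[[-57.9, -0.5]] [-7.7  9.1  8.3] 16.425 5.584931820631027
bbox [-28.4 -77.1] [46.4 75.5]
front edge x at y=0 43.6 yaw deg 0.48
side 1 [-55.2  94.5]
side -1 [-74.  -72.9]
rail [-84.8 -98.7] [ 45.5 -83.9]
```

View pics/c4.png

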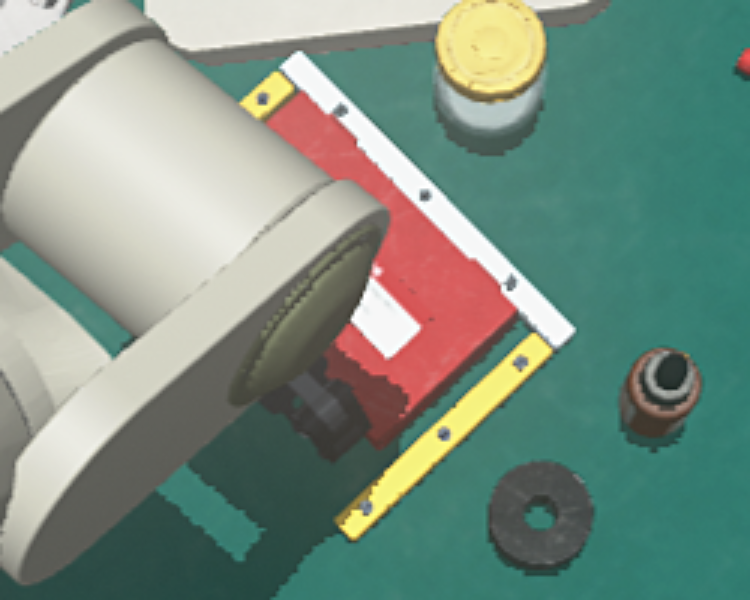

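Force has risen to 12 N with no further motion, so the case is home. In the picture its front edge lies along the stop, from (300,95) to (520,320), with a gap to the right rail. Now I back straight out and lift.

Call:
jog_arm:
  hand: [0.0854,0.0854,0.0854,0.0854,0.0854]
  travel:
    - [-0.0027,0.003,0]
    - [-0.0067,0.0074,0]
    - [-0.0067,0.0074,0]
    - [-0.0067,0.0074,0]
    - [0,0,0]
  yaw: [0,0,0,0,0]

```text
time_s: 17.1
position: [0.4978, -0.2705, 0.0204]
tool_rot: [[-0.674, 0.739, -0.0], [0.739, 0.674, 0.0], [0.0, -0.0, -1.0]]
ft_force: [-0.9, 0.4, 0.9]
grip_width: 0.085
gripper_force: 0.0
```

Call:
jog_arm:
  hand: [0.0854,0.0854,0.0854,0.0854,0.0854]
  travel:
    - [0,0,0.04]
    - [0,0,0.05]
    - [-0.02,0.022,0.03]
    - [-0.04,0.044,0]
    - [-0.04,0.044,0]
  yaw: [0,0,0,0,0]

```text
time_s: 17.73
position: [0.3973, -0.1601, 0.1406]
tool_rot: [[-0.673, 0.739, 0.001], [0.739, 0.673, -0.001], [-0.002, 0.0, -1.0]]
ft_force: [0.6, -0.0, -0.5]
grip_width: 0.0852
gripper_force: 0.0
```

```bash
python3 t.py
```

```text
[[-240.3, -0.5]] [ 0.6 -0.  -0.5] 17.725 0.0
bbox [-47.5 -74.3] [46.4 75.8]
front edge x at y=0 43.6 yaw deg 0.48
side 1 [75.  75.6]
side -1 [-73.8 -73.1]
rail [-84.8 -98.7] [ 45.5 -83.9]
rail [-84.6  81.5] [46.1 97.8]
```

```bash
python3 -c "
from rig import env; print(env.close_job())"
```

```text
the job is handed in; nothing more can be done
None
```

The red case is in the bay against the end stop, about 1 mm off centre and under 1° off square by the last top-camera check. I saw no sign of anything touching the rails or of the reel, jar or bottle moving. The arm was backed clear and the job handed in at about 18 s; no verdict was returned.

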